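# Shoot the lid bolt of the blade strongbox with its key

## Task

Lock the grey strongbox: take the key from its wooden rest, push it fully home into the lock on the lid, turn it clockwise until the bolt comes firmly up against the rubber pad in its keeper, then turn it back home so it comes free. Draw the key out and hang it upright in its rest again, fully down, leaving the bolt shot. Be gentle: touch the strongbox only with the key, never force the key or strain the bolt hard against the pad, and do not disturb the mug or the things in the trays.

Things in the scene. Friction and masses are not known exactly. Their poses are not given: they have to be found in the camera images.
- key_grip (a point): Middle of the key's flat black head, where to grip it. The key stands upright, 71 mm tall, 80 g; z up along its shank. Head 10 mm thick (x), 30 mm wide (y), 40 mm tall. The collar's underside is 31 mm below this point, its top 26 mm, the foot 51 mm. The key is the same after a half turn about z.
- key_seat (a point): Centre of the underside of the key's steel collar (36 mm across, 5 mm thick), axes as key_grip. It rests on the lock face when the key is fully in, and on the top of the rest when it hangs there. Below it: a round shank 5 mm across, 8 mm long, then at the foot a flat bit 5 mm thick (x), 20 mm wide (y), 12 mm tall.
- lock_face (a point): Mouth of the keyhole: centre of the top of the steel lock case (60 x 60 mm, 14 mm above the lid, 114 mm above the bench), z up. The slot is 6.6 mm wide (x), 21.6 mm long (y), through a 5 mm plate; 1.5 mm under that begins a turning core with the same slot. The key turns only when seated and comes out only with the core home.
- rotor (a joint): Angle of the lock core, rad: 0 home (a stop, slots lined up), growing clockwise from above. About 0.15 rad of play between key and core. After free play it pushes the bolt; the bolt meets its pad at an angle that differs from box to box, 1.0 to 1.5 rad, to be felt: under 0.1 N m before, then 0.10 to 0.14 N m more per mm (0.08 rad).
- bolt (a joint): Travel of the steel lid bolt, m: 0 drawn back, 0.012 where it meets the rubber pad. It lies on the lid beside the lock case, slides along the lock's +y, and stays where it is left (3 N of friction).
- bolt_nose (a point): Centre of the end face of the bolt (16 mm wide, 8 mm high, on the lid, about 62 mm along the lock's +y from the keyhole when drawn back).
- keeper_pad (a joint): How far the bolt has pressed the rubber pad in the keeper back, m: 0 untouched, 10 N for each mm.
- strongbox: Grey painted steel box, 200 (x) x 240 (y) x 100 mm tall, fixed to the bench; origin on the bench straight below the keyhole, the box reaches from -130 to +110 mm along its y and 100 mm either way along x. Lock face z is 114 mm above this origin.
- rest: Dark wooden block 80 x 80 x 45 mm, fixed; origin at the centre of its underside. A 27 mm round hole goes down through its middle; the key hangs in it by its collar with the head up.
- rest_hole0 (a point): Centre of the mouth of the rest's hole, on the top of the block, 45 mm above the bench.
- key: The whole key; origin at the centre of its foot, z up along the shank. At the start it hangs in the rest, turned by up to 0.5 rad from the block's axes.
- mug: White ceramic mug, 80 mm across, 95 mm tall, 300 g; origin at its foot. Leave alone.
- slicker_brush: Purple slicker brush, 180 mm long, lying in the lower grey tray. Leave alone.
- comb: Chrome comb, 160 mm long, lying in the upper grey tray. Leave alone.
- dental_brush: Small green dental brush, 130 mm long, lying in the upper of the two stacked grey trays (each 200 x 240 mm, 150 mm tall in all, fixed, well to the left of the strongbox). Leave alone.
Mind the look-alikes: they are no part of the job. There is more than one size of the rest; the one meant has the size given above.

How it is judged:
By the outcome, as a careful person would: the job done as asked, in the order asked, and still so for the second after the job is handed in, with the robot touching nothing.
It also fails if it takes over 67 s, if anything falls off the work surface, if the arm or the gripper's body presses on something with over 40 N, if the wrist force passes 120 N, or if a joint passes its speed limit or range.

## Robot

A 7-joint arm with a two-finger parallel gripper is mounted at the origin on the work surface. World frame = base frame: x ahead of the robot, y to its left, z up, the work surface at z = 0. Lengths are in m, angles in rad, forces in N, time in s.
With the tool pointing down it reaches from about 0.4 to 0.875 m from the base axis. Payload 4.4 kg.
Tool frame: the origin (TCP) lies at the very end of the fingers, on their centre line; the grasp point (between the pads) lies 19 mm behind it; z points along the fingers, y is the direction in which the jaws open and shut (so a half turn about z gives the same grasp; the last joint's range is limited). The gripper opens to 85 mm and grips with 20 to 120 N. Pads are 22 mm wide; open, the fingers measure 114 mm over their backs; the gripper's body (76 mm by 85 mm) begins 54 mm behind the grasp point. The pads swing forward as they close: fully open they stand 13 mm farther back than shut.
Start: joints at [1.208, 0.628, 0.038, 1.517, -0.027, 0.996, -0.02], TCP at [0.19, -0.622, 0.231] pointing down, gripper open.
Joint ranges: [-3.06, 3.06], [-0.37, 2.12], [-1.25, 1.32], [0.18, 2.47], [-1.1, 4.24], [0.23, 1.98], [-2.94, 2.94]. Speed limits (rad/s): [2.57, 2.57, 3.14, 3.14, 3.14, 3.14, 3.14].

## Interface

Orientations are given as [roll, pitch, yaw] about the fixed x, y, z axes, in that order (R = Rz(yaw) Ry(pitch) Rx(roll)).
In Python, from station import r, imaging gives the robot as it stands.
- The arm moves only by the tool move_arm, never from a script. Its argument "plan" is a list of rows, each an object of numbers: "gripper": the finger opening in cm, from 0 to 8.54; "tx", "ty", "tz": the shift along the tool's x, y, z in cm; "ax", "ay", "az": the turn, a rotation vector about the tool's x, y, z in rad. In form: [{"gripper": .., "tx": .., "ty": .., "tz": .., "ax": .., "ay": .., "az": ..}, ...]. A call has 1 to 12 rows; each row shifts and turns the commanded pose from where the row before left it, along the tool's axes as they then stand; what a row does not reach is not made up. A row lasts 1/8 s, in which the tool goes at most 62.5 mm and 10.7 degrees, less where a joint would pass 70% of its speed; a pose out of reach is approached as far as the arm can. A call with a gripper value outside its range is refused whole. The fingers move at their own pace and stop on an object; "force" is the grip in N (left out, the last holds). Time passes only in rows, so rows that do not move let the fingers close. It gives the time, the measured TCP pose, the force and the opening at its end, in the units of the state.
- r.state(): the state, without advancing time (a new reading comes with each control period).
- imaging.snapshot(name): name is "scene" or "top" or "wrist"; returns a dict with "frame" (384x512x3 uint8, red, green, blue), "intrinsics" (3x3 intrinsics, pixels), "world_from_camera" (4x4, takes a point from camera to world coordinates). Camera axes: x right, y up, looking along -z (the intrinsics and any distortion apply to the point x, -y, -z); pixel columns grow to the right and rows downward; lengths in m; the calibration is good to about 2 mm. A picture is of the moment at which its call begins. There is no depth.
- r.sign_off(): hands the job in, once; it reports no verdict.
The state is a dict: "t": time; "joint_pos": joint angles; "joint_velocities": joint speeds; "joint_efforts": joint torques, N m; "position": TCP position; "tcp_rot": TCP orientation; "wrist_force": force on the tool from outside, world axes, zero at the start; "wrist_torque": the same for the moment, N m; "gripper_width": opening from 0.0 (shut) to 1.0 (fully open).
Only numpy, scipy, OpenCV 4.12 (cv2) and the standard library are available. Lean on these libraries where they do the work, as an engineer would, in place of code of your own. Each camera call takes 0.05 s, during which the arm holds its last target. There are 200 camera calls.

## Working session

There is one attempt and no reset: what is moved stays moved. The work goes in short steps, Python scripts to look and compute and a tool call to move; the robot and the scene stay as the last step left them, time stands still between calls to the robot, and variables do not carry over. Pictures are saved under pics/ and viewed, about 8 in all and at most 12, crops included, and the job is handed in when it is done.

Besides the shell and the picture viewer there is one more tool, called after "Call:" as name(argument=value, ...), one argument or row to a line, values as JSON. move_arm: Moves the arm, as the interface text tells. Its arguments: {"type":"object","properties":{"plan":{"type":"array","items":{"type":"object","properties":{"gripper":{"type":"number"},"tx":{"type":"number"},"ty":{"type":"number"},"tz":{"type":"number"},"ax":{"type":"number"},"ay":{"type":"number"},"az":{"type":"number"}}}},"force":{"type":"number"}},"required":["plan"]}

```bash
mkdir -p pics; ls; cat > h.py <<'E'
import numpy as np, cv2
from station import r, imaging
def snap(n,f,crop=None,s=1):
    d=imaging.snapshot(n); np.savez('pics/'+f+'.npz',K=d['intrinsics'],T=d['world_from_camera'],frame=d['frame'])
    view(f,crop,s)
def view(f,crop=None,s=1,out=None):
    im=np.load('pics/'+f+'.npz')['frame'][:,:,::-1]
    if crop: im=im[crop[1]:crop[3],crop[0]:crop[2]]
    cv2.imwrite('pics/'+(out or f)+'.png',cv2.resize(im,None,fx=s,fy=s,interpolation=cv2.INTER_CUBIC))
def w(f,u,v,z):
    d=np.load('pics/'+f+'.npz');K,T=d['K'],d['T']
    p=np.linalg.inv(K)@[u,v,1]; q=T[:3,:3]@[p[0],-p[1],-p[2]]; o=T[:3,3]
    return o+q*(z-o[2])/q[2]
def px(f,P):
    d=np.load('pics/'+f+'.npz');K,T=d['K'],d['T']
    c=np.linalg.inv(T)@np.append(P,1); a=K@[c[0],-c[1],-c[2]]; return a[:2]/a[2]
E
python3 - <<'E'
from h import *
snap('top','top1',None,1.5); snap('scene','scene1',None,1.5)
for f in('top1','scene1'):
    d=np.load('pics/'+f+'.npz');print(d['K'].round(1),d['T'].round(3))
print(r.state())
E
```

```text
pics
[[346.7   0.  259.7]
 [  0.  346.7 190.8]
 [  0.    0.    1. ]] [[ 0.     0.987 -0.16   0.412]
 [-1.     0.004  0.021  0.105]
 [ 0.022  0.16   0.987  0.947]
 [ 0.     0.     0.     1.   ]]
[[457.8   0.  259.1]
 [  0.  457.8 186.4]
 [  0.    0.    1. ]] [[-0.084 -0.867  0.491  1.203]
 [ 0.996 -0.078  0.032  0.156]
 [ 0.011  0.492  0.871  1.217]
 [ 0.     0.     0.     1.   ]]
{'t': 0.1, 'joint_pos': array([ 1.20818855,  0.62923293,  0.03848065,  1.51829303, -0.02699391,
        0.99630833, -0.01999261]), 'joint_velocities': array([ 0.00053914, -0.00315716,  0.00209402, -0.00383319,  0.00142446,
        0.00047533, -0.00158217]), 'joint_efforts': array([ 3.19551480e-03, -5.64527893e+01,  1.23059191e+00, -1.93972939e+01,
        1.12981733e-02,  5.42422989e-03, -9.42530107e-06]), 'position': array([ 0.18994367, -0.6210272 ,  0.23048713]), 'tcp_rot': array([-3.13987047e+00,  4.31223817e-05,  2.96788910e-01]), 'wrist_force': array([-0.11912454, -0.98122602,  1.54880167]), 'wrist_torque': array([ 0.04238095,  0.05194685, -0.01786133]), 'gripper_width': 0.9993058488479573}
```

View pics/top1.png

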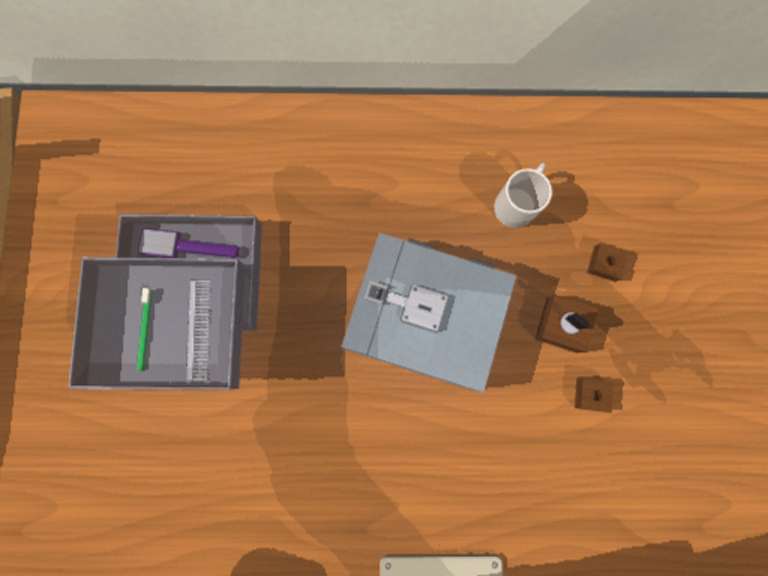

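View pics/scene1.png

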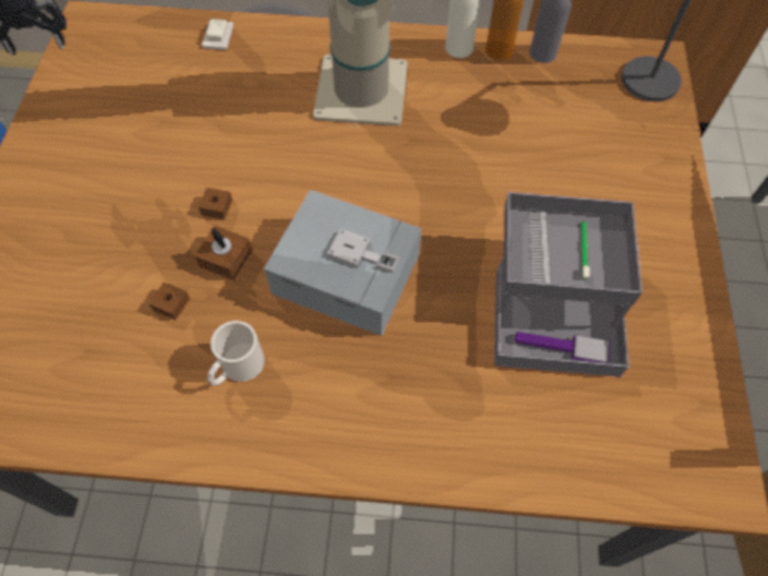

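The top view shows the lock case at about (425,308). Three wooden blocks could be the rest: small ones at (611,262) and (598,394), and a larger one at (571,322) that holds the key. The larger one fits the 80 mm size, and I'll confirm it in an enlarged crop.

```bash
python3 - <<'E'
from h import *
view('top1',(225,150,425,270),4,'c1')
view('scene1',(120,120,290,225),4.7,'c2')
E
```

```text
(no output)
```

View pics/c1.png

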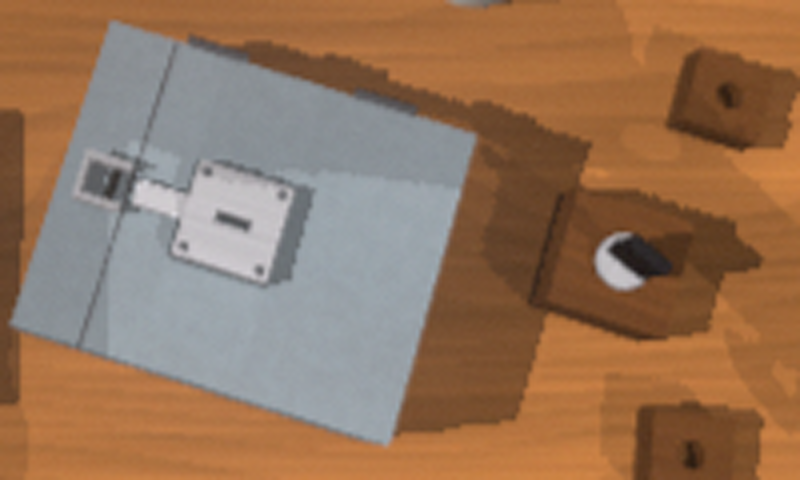

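```bash
python3 - <<'E'
from h import *
c=lambda u,v,z:w('top1',225+u/4-.375,150+v/4-.375,z)
print('slot',c(233,218,.114))
B=[c(*p,.1) for p in((112,20),(476,133),(388,445),(12,325))]
print('box',np.round(B,4)); 
for i in range(4): e=B[(i+1)%4]-B[i];print(np.linalg.norm(e),np.degrees(np.arctan2(e[1],e[0])))
a=c(216,214,.114);b=c(251,223,.114);print('slot dir',b-a)
L=[c(*p,.114) for p in((201,160),(298,184),(270,285),(170,257))];print('case',np.mean(L,0),[np.linalg.norm(L[i]-L[i-1]) for i in range(4)])
print('collar',c(624,261,.05))
for p in((628,235),(672,270),(655,277),(612,245)):print('head',c(*p,.096))
E
```

```text
slot [0.51459553 0.03080754 0.114     ]
box [[ 0.6415  0.1046  0.1   ]
 [ 0.5703 -0.123   0.1   ]
 [ 0.3791 -0.0625  0.1   ]
 [ 0.4506  0.1645  0.1   ]]
0.23851100513359708 -107.39027527434065
0.2005357588700868 162.41410138918636
0.23792124776985832 72.52005656889138
0.2001622647061749 -17.417363779142107
slot dir [-0.00542279 -0.02118617  0.        ]
case [0.51265117 0.02973389 0.114     ] [np.float64(0.06232083319777997), np.float64(0.060815218787517805), np.float64(0.0640577061682434), np.float64(0.062434540894494954)]
collar [ 0.49500879 -0.23046931  0.05      ]
head [ 0.5069516  -0.21667157  0.096     ]
head [ 0.48523814 -0.24292623  0.096     ]
head [ 0.48087704 -0.23204733  0.096     ]
head [ 0.50068377 -0.20630859  0.096     ]
```

View pics/c2.png

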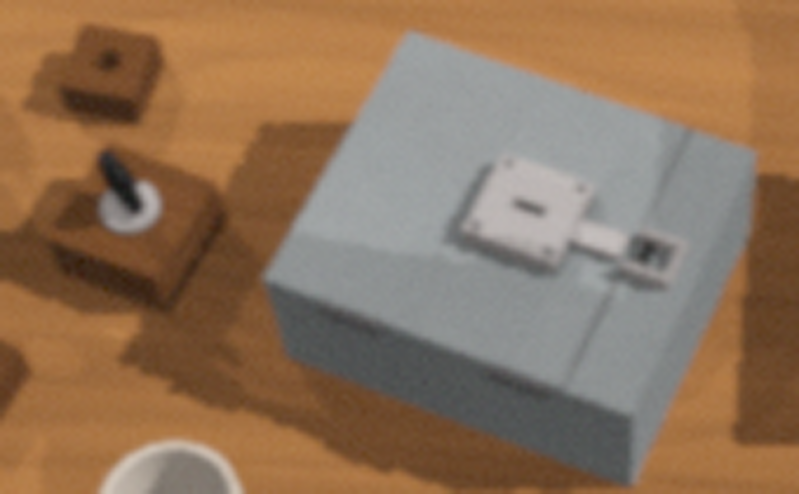

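Crop c1 confirms it: the block at crop (625,262) holds the key and measures about 80 mm, while the other two are smaller and empty. The slot is at (233,218), with the bolt pointing left (lock +y). Crop c2 agrees. Next I'll move above the key and look from close up.

```bash
cat >> h.py <<'E'
from scipy.spatial.transform import Rotation as Ro
def plan(P,psi,n,m=0):
    "n shift rows (tool axes as now), then turn; prints cm and rad"
    s=r.state(); R=Ro.from_euler('xyz',s['tcp_rot']); Rt=Ro.from_euler('xyz',[np.pi,0,psi])
    d=R.inv().apply(np.array(P)-s['position'])*100; a=(R.inv()*Rt).as_rotvec()
    print('shift total cm',d.round(2),'per row',(d/n).round(3),'turn',a.round(4))
E
python3 - <<'E'
from h import *
plan((.495,-.228,.20),.89,10)
d=lambda u,v,z:w('scene1',120+u/4.7-.4,120+v/4.7-.4,z)
print('collar',d(130,206,.05),'slot',d(530,207,.114))
E
```

```text
shift total cm [ 40.67 -28.66   3.1 ] per row [ 4.067 -2.866  0.31 ] turn [-1.700e-03 -5.000e-04 -5.932e-01]
collar [ 0.49639528 -0.22734354  0.05      ] slot [0.51394065 0.03417455 0.114     ]
```

Call:
move_arm(
  plan=[
    {"gripper":8.5,"tx":2,"ty":-1.4},
    {"tx":4,"ty":-2.8,"tz":0.4},
    {"tx":4,"ty":-2.8,"tz":0.4},
    {"tx":4,"ty":-2.8,"tz":0.4},
    {"tx":4,"ty":-2.8,"tz":0.4},
    {"tx":4,"ty":-2.8,"tz":0.4},
    {"tx":4,"ty":-2.8,"tz":0.4},
    {"tx":4,"ty":-2.8,"tz":0.4},
    {"tx":4,"ty":-2.8,"tz":0.3},
    {"tx":4,"ty":-2.8},
    {"tx":2.7,"ty":-2.1},
    {"az":-0.15},
  ],
)

```text
validation failed for argument at $.pl...
```

Call:
move_arm(
  plan=[
    {"az":-0.15},
    {"az":-0.15},
    {"az":-0.14},
    {},
    {},
  ],
)

```text
validation failed for argument at $.pl...
```

```bash
python3 - <<'E'
from h import *
snap('wrist','w1',None,1.5)
s=r.state();print(s['t'],s['position'],s['tcp_rot'],s['joint_pos'].round(2))
print('key predicted',[px('w1',p).round(0) for p in((.495,-.23,.05),(.495,-.23,.096))])
E
```

```text
0.15 [ 0.18999753 -0.62115742  0.23062706] [-3.14022725e+00  9.83959804e-06  2.96775151e-01] [ 1.21  0.63  0.04  1.52 -0.03  1.   -0.02]
key predicted [array([-134., -374.]), array([-232., -495.])]
```

View pics/w1.png

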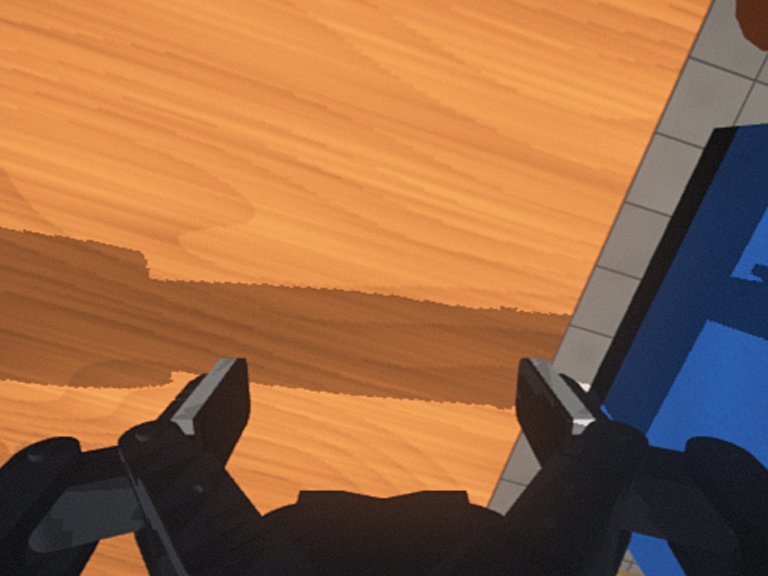

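The move was refused, so the rows probably need every field. The wrist picture only shows bare bench and the fingers. I'll resend with all fields filled in.

Call:
move_arm(
  plan=[
    {"gripper":8.5,"tx":2,"ty":-1.4,"tz":0,"ax":0,"ay":0,"az":0},
    {"gripper":8.5,"tx":4,"ty":-2.8,"tz":0.4,"ax":0,"ay":0,"az":0},
    {"gripper":8.5,"tx":4,"ty":-2.8,"tz":0.4,"ax":0,"ay":0,"az":0},
    {"gripper":8.5,"tx":4,"ty":-2.8,"tz":0.4,"ax":0,"ay":0,"az":0},
    {"gripper":8.5,"tx":4,"ty":-2.8,"tz":0.4,"ax":0,"ay":0,"az":0},
    {"gripper":8.5,"tx":4,"ty":-2.8,"tz":0.4,"ax":0,"ay":0,"az":0},
    {"gripper":8.5,"tx":4,"ty":-2.8,"tz":0.4,"ax":0,"ay":0,"az":0},
    {"gripper":8.5,"tx":4,"ty":-2.8,"tz":0.4,"ax":0,"ay":0,"az":0},
    {"gripper":8.5,"tx":4,"ty":-2.8,"tz":0.3,"ax":0,"ay":0,"az":0},
    {"gripper":8.5,"tx":4,"ty":-2.8,"tz":0,"ax":0,"ay":0,"az":0},
    {"gripper":8.5,"tx":2.7,"ty":-2.1,"tz":0,"ax":0,"ay":0,"az":0},
    {"gripper":8.5,"tx":0,"ty":0,"tz":0,"ax":0,"ay":0,"az":-0.15},
  ],
  force=40,
)

```text
t: 1.65
position: [0.4975, -0.2241, 0.2]
tcp_rot: [-3.14, -0.001, 0.457]
wrist_force: [0.3, -0.5, 0.4]
gripper_width: 0.996
```

Call:
move_arm(
  plan=[
    {"gripper":8.5,"tx":0,"ty":0,"tz":0,"ax":0,"ay":0,"az":-0.15},
    {"gripper":8.5,"tx":0,"ty":0,"tz":0,"ax":0,"ay":0,"az":-0.15},
    {"gripper":8.5,"tx":0,"ty":0,"tz":0,"ax":0,"ay":0,"az":-0.14},
    {"gripper":8.5,"tx":0,"ty":0,"tz":0,"ax":0,"ay":0,"az":0},
    {"gripper":8.5,"tx":0,"ty":0,"tz":0,"ax":0,"ay":0,"az":0},
  ],
)

```text
t: 2.28
position: [0.4953, -0.2282, 0.2002]
tcp_rot: [-3.141, 0.0, 0.884]
wrist_force: [-0.3, 0.0, 1.0]
gripper_width: 0.994
```

```bash
python3 - <<'E'
from h import *
snap('wrist','w2',None,1.5)
s=r.state();print(s['t'],s['position'],s['tcp_rot'],s['joint_pos'].round(2))
print('key predicted',[px('w2',p).round(0)*1.5 for p in((.495,-.23,.05),(.495,-.23,.096))])
E
```

```text
2.325 [ 0.49530213 -0.22816457  0.20024708] [-3.14146328e+00  1.56793428e-04  8.84732568e-01] [ 0.47  0.52 -0.13  1.84  0.09  0.79 -0.4 ]
key predicted [array([384., 267.]), array([384. , 286.5])]
```

View pics/w2.png

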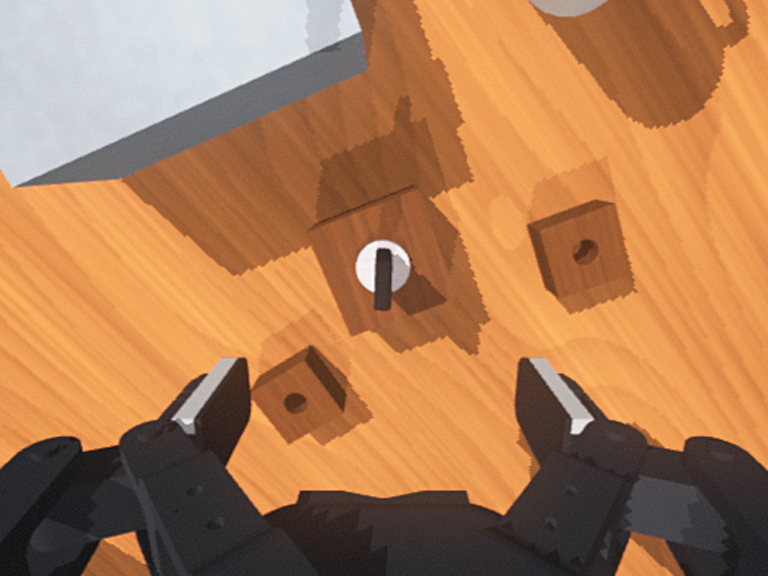

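The wrist picture shows the key between the jaws: collar at (383,267), head edge-on from (384,250) to (383,310). It's within a pixel of the prediction, and the jaws line up with the head's thickness.

```bash
python3 - <<'E'
from h import *
f=np.load('pics/w2.npz')['frame']
g=f[155:215,225:285].astype(int)
m=((g.min(2)>150)).astype(np.uint8); 
# collar: light grey, hull -> circle
ys,xs=np.nonzero(m); (cx,cy),rad=cv2.minEnclosingCircle(np.c_[xs,ys].astype(np.float32)); print(cx+225,cy+155,rad,w('w2',cx+225,cy+155,.05))
m=(g.max(2)<60).astype(np.uint8); 
n,l,st,c=cv2.connectedComponentsWithStats(m); i=1+st[1:,4].argmax(); ys,xs=np.nonzero(l==i)
print(st[i]); ((x,y),sz,a)=cv2.minAreaRect(np.c_[xs,ys].astype(np.float32)); print(x+225,y+155,sz,a, px('w2',(.495,-.23,.076)))
for v in range(ys.min(),ys.max()+1,4): q=xs[ys==v];print(v+155,q.min()+225,q.max()+225)
E
```

```text
254.84905624389648 177.57232666015625 18.033557891845703 [ 0.49463733 -0.22886848  0.05      ]
[27 11  9  9 38]
256.0 170.0 (8.0, 8.0) 90.0 [255.8977616 184.8213648]
166 253 256
170 252 260
174 259 260
```

Call:
move_arm(
  plan=[
    {"gripper":5,"tx":-0.1,"ty":0,"tz":2,"ax":0,"ay":0,"az":0},
    {"gripper":5,"tx":0,"ty":0,"tz":3,"ax":0,"ay":0,"az":0},
    {"gripper":5,"tx":0,"ty":0,"tz":3,"ax":0,"ay":0,"az":0},
    {"gripper":5,"tx":0,"ty":0,"tz":2.5,"ax":0,"ay":0,"az":0},
    {"gripper":5,"tx":0,"ty":0,"tz":2,"ax":0,"ay":0,"az":0},
    {"gripper":5,"tx":0,"ty":0,"tz":1.8,"ax":0,"ay":0,"az":0},
    {"gripper":5,"tx":0,"ty":0,"tz":0,"ax":0,"ay":0,"az":0},
  ],
  force=60,
)

```text
t: 3.2
position: [0.4939, -0.2285, 0.0562]
tcp_rot: [-3.139, 0.001, 0.886]
wrist_force: [0.3, 0.2, 0.8]
gripper_width: 0.584
```

Call:
move_arm(
  plan=[
    {"gripper":0.5,"tx":0,"ty":0,"tz":0,"ax":0,"ay":0,"az":0},
    {"gripper":0.5,"tx":0,"ty":0,"tz":0,"ax":0,"ay":0,"az":0},
    {"gripper":0.5,"tx":0,"ty":0,"tz":0,"ax":0,"ay":0,"az":0},
    {"gripper":0.5,"tx":0,"ty":0,"tz":0,"ax":0,"ay":0,"az":0},
    {"gripper":0.5,"tx":0,"ty":0,"tz":0,"ax":0,"ay":0,"az":0},
    {"gripper":0.5,"tx":0,"ty":0,"tz":0,"ax":0,"ay":0,"az":0},
  ],
)

```text
t: 3.95
position: [0.4954, -0.2292, 0.0583]
tcp_rot: [3.14, -0.0, 0.887]
wrist_force: [-0.5, 0.0, 6.1]
gripper_width: 0.112
```

```bash
python3 - <<'E'
from h import *
s=r.state();print({k:np.round(v,4) for k,v in s.items() if k not in('joint_efforts','joint_velocities')})
E
```

```text
{'t': np.float64(3.95), 'joint_pos': array([ 0.4437,  0.7363, -0.0946,  1.9451,  0.1422,  0.4648, -0.4379]), 'position': array([ 0.4954, -0.2292,  0.0583]), 'tcp_rot': array([ 3.140e+00, -4.000e-04,  8.866e-01]), 'wrist_force': array([-0.5207,  0.0213,  6.076 ]), 'wrist_torque': array([ 0.1254,  0.1477, -0.0279]), 'gripper_width': np.float64(0.1119)}
```

Call:
move_arm(
  plan=[
    {"gripper":0.5,"tx":0,"ty":0,"tz":-1,"ax":0,"ay":0,"az":0},
    {"gripper":0.5,"tx":0,"ty":0,"tz":-2,"ax":0,"ay":0,"az":0},
    {"gripper":0.5,"tx":0,"ty":0,"tz":-3,"ax":0,"ay":0,"az":0},
    {"gripper":0.5,"tx":0,"ty":0,"tz":-3,"ax":0,"ay":0,"az":0},
    {"gripper":0.5,"tx":0,"ty":0,"tz":-3,"ax":0,"ay":0,"az":0},
    {"gripper":0.5,"tx":0,"ty":0,"tz":-2,"ax":0,"ay":0,"az":0},
    {"gripper":0.5,"tx":0,"ty":0,"tz":0,"ax":0,"ay":0,"az":0},
    {"gripper":0.5,"tx":1.8,"ty":-1.2,"tz":0,"ax":0,"ay":0,"az":0},
    {"gripper":0.5,"tx":3,"ty":-2.1,"tz":0,"ax":0,"ay":0,"az":0},
    {"gripper":0.5,"tx":4,"ty":-2.8,"tz":0,"ax":0,"ay":0,"az":0},
    {"gripper":0.5,"tx":4,"ty":-2.8,"tz":0,"ax":0,"ay":0,"az":0},
    {"gripper":0.5,"tx":4,"ty":-2.8,"tz":0,"ax":0,"ay":0,"az":0},
  ],
)

```text
t: 5.45
position: [0.5094, -0.0233, 0.1963]
tcp_rot: [-3.14, 0.001, 0.887]
wrist_force: [0.6, 0.3, 0.1]
gripper_width: 0.11
```

Call:
move_arm(
  plan=[
    {"gripper":0.5,"tx":3,"ty":-2.1,"tz":0,"ax":0,"ay":0,"az":0},
    {"gripper":0.5,"tx":1.5,"ty":-1.2,"tz":0,"ax":0,"ay":0,"az":0},
    {"gripper":0.5,"tx":0,"ty":0,"tz":0,"ax":0,"ay":0,"az":-0.13},
    {"gripper":0.5,"tx":0,"ty":0,"tz":0,"ax":0,"ay":0,"az":-0.13},
    {"gripper":0.5,"tx":0,"ty":0,"tz":0,"ax":0,"ay":0,"az":-0.12},
    {"gripper":0.5,"tx":0,"ty":0,"tz":2,"ax":0,"ay":0,"az":0},
    {"gripper":0.5,"tx":0,"ty":0,"tz":0,"ax":0,"ay":0,"az":0},
    {"gripper":0.5,"tx":0,"ty":0,"tz":0,"ax":0,"ay":0,"az":0},
  ],
)

```text
t: 6.45
position: [0.5131, 0.0304, 0.1774]
tcp_rot: [-3.141, 0.0, 1.266]
wrist_force: [-0.4, 0.4, -1.3]
gripper_width: 0.113
```

```bash
python3 - <<'E'
from h import *
snap('wrist','w3',(130,90,390,285),3)
s=r.state();print({k:np.round(v,4) for k,v in s.items() if k not in('joint_efforts','joint_velocities')})
plan((.5135,.0305,.17),1.265,1)
for p in((.5135,.0305,.114),s['position']-[0,0,.0333],s['position']-[0,0,.0083]): print(((px('w3',p)-[130,90])*3).round(0))
E
```

```text
{'t': np.float64(6.5), 'joint_pos': array([ 0.0496,  0.5175, -0.2375,  1.946 ,  0.1826,  0.6981, -0.6029]), 'position': array([0.5134, 0.0306, 0.1776]), 'tcp_rot': array([3.1411e+00, 1.0000e-04, 1.2661e+00]), 'wrist_force': array([-0.7384,  1.3497, -0.8842]), 'wrist_torque': array([0.0024, 0.0007, 0.0068]), 'gripper_width': np.float64(0.1075)}
shift total cm [-0.01  0.02  0.76] per row [-0.005  0.017  0.764] turn [0.0005 0.0001 0.0011]
[376. 342.]
[375. 387.]
[375. 438.]
```

View pics/w3.png

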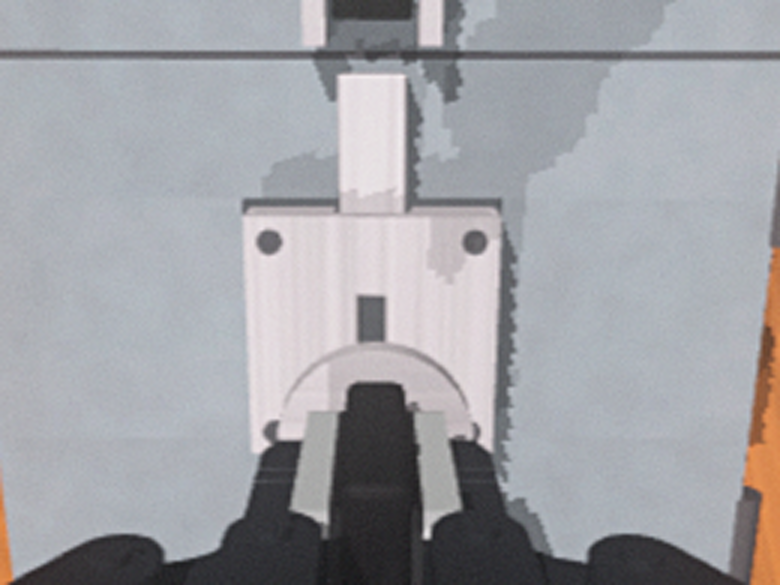

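The close view shows the slot's far end at (371,296), the case's far edge from (245,212) to (499,212), and the key's collar and head centred at x of about 375. Yaw is aligned, but the lateral offset is roughly 1 mm, so I'll compute it.

```bash
python3 - <<'E'
from h import *
s=r.state();psi=s['tcp_rot'][2];T=np.array([[np.cos(psi),np.sin(psi)],[np.sin(psi),-np.cos(psi)]])
f=lambda u,v,z:(T@(w('w3',130+(u+.5)/3-.5,90+(v+.5)/3-.5,z)[:2]-s['position'][:2])*1000).round(2)
print('tool-frame mm (x,y)')
print('slot end (expect 10.8+dx)',f(371.5,296,.114))
print('case edge (30)',f(244.5,212,.114),f(499.5,212,.114))
print('holes',f(269,241.5,.114),f(475,241.5,.114))
print('near holes',f(270,433,.114),f(473,432,.114))
zc=s['position'][2]-.0083
print('collar top far (18)',f(375,343,zc),'edges',f(281,400,zc),f(470,400,zc))
zh=s['position'][2]+.0133+.0245
print('head top far edge(15)',f(345,383,zh-.012+.02-.03),f(403,383,zh))
d=np.load('pics/w3.npz');print(d['T'].round(3))
g=cv2.cvtColor(d['frame'],cv2.COLOR_RGB2GRAY);print(g[150:212:4,254])
print(g[195,245:265])
E
```

```text
tool-frame mm (x,y)
slot end (expect 10.8+dx) [11.64 -1.18]
case edge (30) [ 31.84 -30.61] [31.87 28.53]
holes [ 24.87 -25.16] [24.88 23.06]
near holes [-23.76 -26.48] [-23.46  24.03]
collar top far (18) [18.37 -0.23] edges [  7.54 -17.17] [ 7.56 16.88]
head top far edge(15) [20.09 -4.7 ] [28.55  3.34]
[[ 0.954  0.288  0.083  0.534]
 [-0.3    0.918  0.261  0.096]
 [-0.001 -0.274  0.962  0.32 ]
 [ 0.     0.     0.     1.   ]]
[228 211 204 203 222 222 221 218 222 223 104 105 105 100 180 194]
[210 215 215 189 120  92 104 106 103 105 104 104 107 156 212 227 222 216
 216 216]
```

Call:
move_arm(
  plan=[
    {"gripper":0.5,"tx":0.05,"ty":-0.09,"tz":0.5,"ax":0,"ay":0,"az":0},
    {"gripper":0.5,"tx":0,"ty":0,"tz":1,"ax":0,"ay":0,"az":0},
    {"gripper":0.5,"tx":0,"ty":0,"tz":0.7,"ax":0,"ay":0,"az":0},
    {"gripper":0.5,"tx":0,"ty":0,"tz":0.4,"ax":0,"ay":0,"az":0},
    {"gripper":0.5,"tx":0,"ty":0,"tz":0.3,"ax":0,"ay":0,"az":0},
    {"gripper":0.5,"tx":0,"ty":0,"tz":0.3,"ax":0,"ay":0,"az":0},
    {"gripper":0.5,"tx":0,"ty":0,"tz":0.2,"ax":0,"ay":0,"az":0},
    {"gripper":0.5,"tx":0,"ty":0,"tz":0,"ax":0,"ay":0,"az":0},
    {"gripper":0.5,"tx":0,"ty":0,"tz":0,"ax":0,"ay":0,"az":0},
  ],
)

```text
t: 7.62
position: [0.5125, 0.0318, 0.1435]
tcp_rot: [3.141, -0.0, 1.267]
wrist_force: [-0.3, 0.3, -0.7]
gripper_width: 0.107
```

```bash
cat >> h.py <<'E'
def st():
    s=r.state(); psi=s['tcp_rot'][2]; print('t',round(s['t'],2),'pos',s['position'].round(4),'psi',psi.round(4),'F',s['wrist_force'].round(2),'M',s['wrist_torque'].round(3),'w',s['gripper_width'].round(3),'tilt',s['tcp_rot'][:2].round(4))
E
python3 - <<'E'
from h import *
st()
E
```

```text
Traceback (most recent call last):
  File "h.py", line 24, in st
    s=r.state(); psi=s['tcp_rot'][2]; print('t',round(s['t'],2),'pos',s['position'].round(4),'psi',psi.round(4),'F',s['wrist_force'].round(2),'M',s['wrist_torque'].round(3),'w',s['gripper_width'].round(3),'tilt',s['tcp_rot'][:2].round(4))
                                                                                                                                                                                 ^^^^^^^^^^^^^^^^^^^^^^^^
AttributeError: 'float' object has no attribute 'round'
```

Call:
move_arm(
  plan=[
    {"gripper":0.5,"tx":0,"ty":0,"tz":0.2,"ax":0,"ay":0,"az":0},
    {"gripper":0.5,"tx":0,"ty":0,"tz":0.2,"ax":0,"ay":0,"az":0},
    {"gripper":0.5,"tx":0,"ty":0,"tz":0.2,"ax":0,"ay":0,"az":0},
    {"gripper":0.5,"tx":0,"ty":0,"tz":0,"ax":0,"ay":0,"az":0},
  ],
)

```text
t: 8.12
position: [0.5123, 0.0317, 0.1371]
tcp_rot: [-3.141, 0.0, 1.267]
wrist_force: [0.3, -0.4, -1.0]
gripper_width: 0.105
```

```bash
sed -i 's/psi.round(4)/round(psi,4)/; s/s\[.gripper_width.\].round(3)/round(float(s["gripper_width"]),3)/' h.py
python3 - <<'E'
from h import *
st()
E
```

```text
t 8.12 pos [0.5123 0.0317 0.1371] psi 1.2668 F [ 0.29 -0.35 -0.99] M [-0.038  0.045  0.037] w 0.105 tilt [-3.1412e+00  2.0000e-04]
```

Call:
move_arm(
  plan=[
    {"gripper":0.5,"tx":0,"ty":0,"tz":0.2,"ax":0,"ay":0,"az":0},
    {"gripper":0.5,"tx":0,"ty":0,"tz":0.2,"ax":0,"ay":0,"az":0},
    {"gripper":0.5,"tx":0,"ty":0,"tz":0.2,"ax":0,"ay":0,"az":0},
    {"gripper":0.5,"tx":0,"ty":0,"tz":0.1,"ax":0,"ay":0,"az":0},
    {"gripper":0.5,"tx":0,"ty":0,"tz":0.1,"ax":0,"ay":0,"az":0},
    {"gripper":0.5,"tx":0,"ty":0,"tz":0.1,"ax":0,"ay":0,"az":0},
    {"gripper":0.5,"tx":0,"ty":0,"tz":0,"ax":0,"ay":0,"az":0},
  ],
)

```text
t: 9.0
position: [0.5124, 0.0317, 0.1283]
tcp_rot: [-3.142, 0.0, 1.267]
wrist_force: [-0.2, 0.1, -1.2]
gripper_width: 0.11
```

```bash
python3 - <<'E'
from h import *
st()
E
```

```text
t 9.0 pos [0.5124 0.0317 0.1283] psi 1.2667 F [-0.21  0.08 -1.23] M [ 0.03  -0.    -0.032] w 0.11 tilt [-3.1415  0.    ]
```

Down freely to 0.128. I'll press on to seat it.

Call:
move_arm(
  plan=[
    {"gripper":0.5,"tx":0,"ty":0,"tz":0.1,"ax":0,"ay":0,"az":0},
    {"gripper":0.5,"tx":0,"ty":0,"tz":0.1,"ax":0,"ay":0,"az":0},
    {"gripper":0.5,"tx":0,"ty":0,"tz":0,"ax":0,"ay":0,"az":0},
  ],
)

```text
t: 9.38
position: [0.5125, 0.0317, 0.1272]
tcp_rot: [3.141, 0.0, 1.267]
wrist_force: [-2.1, -0.0, 8.7]
gripper_width: 0.108
```

Call:
move_arm(
  plan=[
    {"gripper":0.5,"tx":0,"ty":0,"tz":0.1,"ax":0,"ay":0,"az":0},
    {"gripper":0.5,"tx":0,"ty":0,"tz":0,"ax":0,"ay":0,"az":0},
  ],
)

```text
t: 9.62
position: [0.5125, 0.0317, 0.1272]
tcp_rot: [3.14, 0.0, 1.267]
wrist_force: [-5.5, -0.8, 17.3]
gripper_width: 0.109
```

Call:
move_arm(
  plan=[
    {"gripper":0.5,"tx":0,"ty":0,"tz":-0.1,"ax":0,"ay":0,"az":0},
    {"gripper":0.5,"tx":0,"ty":0,"tz":0,"ax":0,"ay":0,"az":0},
  ],
)

```text
t: 9.88
position: [0.5125, 0.0317, 0.1272]
tcp_rot: [3.141, 0.0, 1.267]
wrist_force: [-2.6, -0.4, 10.6]
gripper_width: 0.111
```

```bash
python3 - <<'E'
from h import *
st()
E
```

```text
t 9.88 pos [0.5125 0.0317 0.1272] psi 1.2668 F [-2.61 -0.44 10.59] M [-0.011  0.556  0.008] w 0.111 tilt [3.1409 0.    ]
```

Call:
move_arm(
  plan=[
    {"gripper":0.5,"tx":0,"ty":0,"tz":0,"ax":0,"ay":0,"az":0.06},
    {"gripper":0.5,"tx":0,"ty":0,"tz":0,"ax":0,"ay":0,"az":0.08},
    {"gripper":0.5,"tx":0,"ty":0,"tz":0,"ax":0,"ay":0,"az":0.08},
    {"gripper":0.5,"tx":0,"ty":0,"tz":0,"ax":0,"ay":0,"az":0.08},
    {"gripper":0.5,"tx":0,"ty":0,"tz":0,"ax":0,"ay":0,"az":0},
  ],
)

```text
t: 10.5
position: [0.5127, 0.032, 0.1272]
tcp_rot: [3.141, -0.001, 0.966]
wrist_force: [-1.4, 0.0, 9.8]
gripper_width: 0.11
```

```bash
python3 - <<'E'
from h import *
st()
E
```

```text
t 10.5 pos [0.5127 0.032  0.1272] psi 0.9663 F [-1.45  0.03  9.78] M [ 0.129  0.453 -0.049] w 0.11 tilt [ 3.1407e+00 -5.0000e-04]
```

Call:
move_arm(
  plan=[
    {"gripper":0.5,"tx":0,"ty":0,"tz":0,"ax":0,"ay":0,"az":0.08},
    {"gripper":0.5,"tx":0,"ty":0,"tz":0,"ax":0,"ay":0,"az":0.08},
    {"gripper":0.5,"tx":0,"ty":0,"tz":0,"ax":0,"ay":0,"az":0.08},
    {"gripper":0.5,"tx":0,"ty":0,"tz":0,"ax":0,"ay":0,"az":0.08},
    {"gripper":0.5,"tx":0,"ty":0,"tz":0,"ax":0,"ay":0,"az":0.08},
    {"gripper":0.5,"tx":0,"ty":0,"tz":0,"ax":0,"ay":0,"az":0.08},
    {"gripper":0.5,"tx":0,"ty":0,"tz":0,"ax":0,"ay":0,"az":0.08},
    {"gripper":0.5,"tx":0,"ty":0,"tz":0,"ax":0,"ay":0,"az":0.04},
    {"gripper":0.5,"tx":0,"ty":0,"tz":0,"ax":0,"ay":0,"az":0},
  ],
)

```text
t: 11.62
position: [0.5127, 0.032, 0.1272]
tcp_rot: [3.141, -0.001, 0.367]
wrist_force: [-2.5, -0.8, 8.6]
gripper_width: 0.11
```

```bash
python3 - <<'E'
from h import *
st(); print(r.state()['joint_efforts'][6])
E
```

```text
t 11.62 pos [0.5127 0.032  0.1272] psi 0.3669 F [-2.46 -0.81  8.58] M [0.03  0.489 0.01 ] w 0.11 tilt [ 3.1415e+00 -9.0000e-04]
-0.0707831047475338
```

Call:
move_arm(
  plan=[
    {"gripper":0.5,"tx":0,"ty":0,"tz":0,"ax":0,"ay":0,"az":0.05},
    {"gripper":0.5,"tx":0,"ty":0,"tz":0,"ax":0,"ay":0,"az":0.05},
    {"gripper":0.5,"tx":0,"ty":0,"tz":0,"ax":0,"ay":0,"az":0},
  ],
)

```text
t: 12.0
position: [0.5127, 0.032, 0.1272]
tcp_rot: [-3.142, -0.001, 0.267]
wrist_force: [-2.5, 0.6, 9.3]
gripper_width: 0.108
```

```bash
python3 - <<'E'
from h import *
st(); print(r.state()['joint_efforts'][6])
E
```

```text
t 12.0 pos [0.5127 0.032  0.1272] psi 0.2667 F [-2.49  0.64  9.34] M [ 0.005  0.527 -0.003] w 0.108 tilt [-3.1416e+00 -9.0000e-04]
-0.08500481257215142
```

Call:
move_arm(
  plan=[
    {"gripper":0.5,"tx":0,"ty":0,"tz":0,"ax":0,"ay":0,"az":0.04},
    {"gripper":0.5,"tx":0,"ty":0,"tz":0,"ax":0,"ay":0,"az":0.04},
    {"gripper":0.5,"tx":0,"ty":0,"tz":0,"ax":0,"ay":0,"az":0},
  ],
)

```text
t: 12.38
position: [0.5127, 0.032, 0.1272]
tcp_rot: [-3.141, -0.001, 0.187]
wrist_force: [-2.1, 1.2, 10.4]
gripper_width: 0.115
```

```bash
python3 - <<'E'
from h import *
st(); print(r.state()['joint_efforts'][6])
E
```

```text
t 12.38 pos [0.5127 0.032  0.1272] psi 0.1868 F [-2.12  1.16 10.44] M [0.007 0.522 0.026] w 0.115 tilt [-3.1415e+00 -9.0000e-04]
-0.07407080847769976
```

Call:
move_arm(
  plan=[
    {"gripper":0.5,"tx":0,"ty":0,"tz":0,"ax":0,"ay":0,"az":0.04},
    {"gripper":0.5,"tx":0,"ty":0,"tz":0,"ax":0,"ay":0,"az":0.04},
    {"gripper":0.5,"tx":0,"ty":0,"tz":0,"ax":0,"ay":0,"az":0},
  ],
)

```text
t: 12.75
position: [0.5127, 0.032, 0.1272]
tcp_rot: [-3.141, -0.001, 0.107]
wrist_force: [-1.8, 0.4, 9.4]
gripper_width: 0.112
```

```bash
python3 - <<'E'
from h import *
st(); print(r.state()['joint_efforts'][6])
E
```

```text
t 12.75 pos [0.5127 0.032  0.1272] psi 0.1069 F [-1.78  0.39  9.44] M [ 0.074  0.444 -0.005] w 0.112 tilt [-3.1414e+00 -9.0000e-04]
-0.07611285662278533
```

Call:
move_arm(
  plan=[
    {"gripper":0.5,"tx":0,"ty":0,"tz":0,"ax":0,"ay":0,"az":0.04},
    {"gripper":0.5,"tx":0,"ty":0,"tz":0,"ax":0,"ay":0,"az":0.04},
    {"gripper":0.5,"tx":0,"ty":0,"tz":0,"ax":0,"ay":0,"az":0},
  ],
)

```text
t: 13.12
position: [0.5127, 0.032, 0.1272]
tcp_rot: [-3.141, -0.001, 0.027]
wrist_force: [-2.3, 0.8, 9.8]
gripper_width: 0.109
```

```bash
python3 - <<'E'
from h import *
st(); print(r.state()['joint_efforts'][6])
E
```

```text
t 13.12 pos [0.5127 0.032  0.1272] psi 0.0269 F [-2.31  0.84  9.75] M [ 0.067  0.542 -0.02 ] w 0.109 tilt [-3.1413e+00 -8.0000e-04]
-0.0756146153435111
```

Call:
move_arm(
  plan=[
    {"gripper":0.5,"tx":0,"ty":0,"tz":0,"ax":0,"ay":0,"az":0.04},
    {"gripper":0.5,"tx":0,"ty":0,"tz":0,"ax":0,"ay":0,"az":0.04},
    {"gripper":0.5,"tx":0,"ty":0,"tz":0,"ax":0,"ay":0,"az":0},
  ],
)

```text
t: 13.5
position: [0.5126, 0.032, 0.1272]
tcp_rot: [-3.141, -0.001, -0.053]
wrist_force: [-2.1, 0.3, 10.7]
gripper_width: 0.108
```

```bash
python3 - <<'E'
from h import *
st(); print(r.state()['joint_efforts'][6])
E
```

```text
t 13.5 pos [0.5126 0.032  0.1272] psi -0.053 F [-2.12  0.29 10.72] M [0.02  0.491 0.01 ] w 0.108 tilt [-3.1412e+00 -8.0000e-04]
-0.07763090310618281
```

Call:
move_arm(
  plan=[
    {"gripper":0.5,"tx":0,"ty":0,"tz":0,"ax":0,"ay":0,"az":0.04},
    {"gripper":0.5,"tx":0,"ty":0,"tz":0,"ax":0,"ay":0,"az":0.04},
    {"gripper":0.5,"tx":0,"ty":0,"tz":0,"ax":0,"ay":0,"az":0},
  ],
)

```text
t: 13.88
position: [0.5127, 0.032, 0.1273]
tcp_rot: [-3.141, -0.001, -0.133]
wrist_force: [-2.4, 1.3, 10.2]
gripper_width: 0.11
```

```bash
python3 - <<'E'
from h import *
st(); print(r.state()['joint_efforts'][6])
snap('top','top2',(235,165,315,225),8)
E
```

```text
t 13.88 pos [0.5127 0.032  0.1273] psi -0.1331 F [-2.43  1.31 10.23] M [0.01  0.524 0.089] w 0.11 tilt [-3.141e+00 -8.000e-04]
-0.07627602433785796
```

View pics/top2.png

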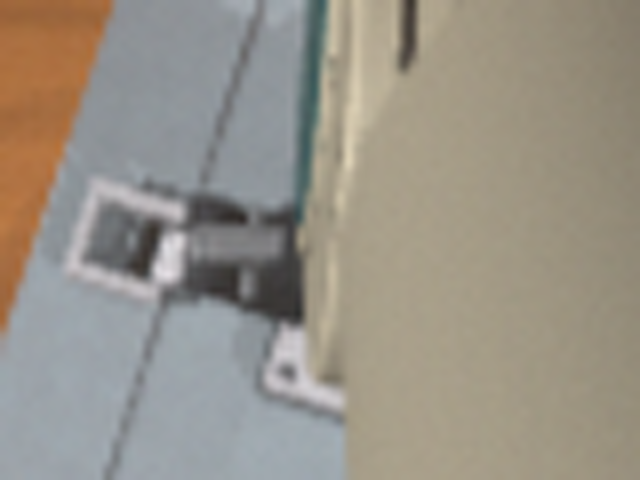

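The bolt has crossed the lid seam and its nose (170,255) is entering the keeper. Mz is now 0.09, the first sign of resistance. I'll continue in fine steps.

Call:
move_arm(
  plan=[
    {"gripper":0.5,"tx":0,"ty":0,"tz":0,"ax":0,"ay":0,"az":0.03},
    {"gripper":0.5,"tx":0,"ty":0,"tz":0,"ax":0,"ay":0,"az":0},
  ],
)

```text
t: 14.18
position: [0.5127, 0.032, 0.1272]
tcp_rot: [-3.141, -0.001, -0.163]
wrist_force: [-2.7, -0.8, 9.5]
gripper_width: 0.111
```

```bash
cat >> h.py <<'E'
def mz(n=4):
    m=[]
    for _ in range(n): imaging.snapshot('wrist'); s=r.state(); m.append(s['wrist_torque'][2])
    print('psi',round(s['tcp_rot'][2],4),'Mz',np.round(m,3),'mean',np.mean(m).round(3),'F',s['wrist_force'].round(1))
E
python3 - <<'E'
from h import *
mz()
E
```

```text
psi -0.1629 Mz [0.036 0.008 0.009 0.021] mean 0.018 F [-1.9  0.7  9.7]
```

Call:
move_arm(
  plan=[
    {"gripper":0.5,"tx":0,"ty":0,"tz":0,"ax":0,"ay":0,"az":0.03},
    {"gripper":0.5,"tx":0,"ty":0,"tz":0,"ax":0,"ay":0,"az":0},
  ],
)

```text
t: 14.62
position: [0.5126, 0.032, 0.1272]
tcp_rot: [-3.141, -0.001, -0.193]
wrist_force: [-2.3, 0.4, 10.4]
gripper_width: 0.106
```

```bash
python3 - <<'E'
from h import *
mz()
E
```

```text
psi -0.1929 Mz [-0.021  0.016  0.017  0.012] mean 0.006 F [-1.7  0.3 10.6]
```

Call:
move_arm(
  plan=[
    {"gripper":0.5,"tx":0,"ty":0,"tz":0,"ax":0,"ay":0,"az":0.04},
    {"gripper":0.5,"tx":0,"ty":0,"tz":0,"ax":0,"ay":0,"az":0},
  ],
)

```text
t: 15.08
position: [0.5126, 0.032, 0.1272]
tcp_rot: [-3.141, -0.001, -0.233]
wrist_force: [-1.6, 0.1, 9.3]
gripper_width: 0.109
```

```bash
python3 - <<'E'
from h import *
mz()
E
```

```text
psi -0.2329 Mz [ 0.006 -0.023 -0.004  0.021] mean 0.0 F [-3.2  0.6 10.2]
```

Call:
move_arm(
  plan=[
    {"gripper":0.5,"tx":0,"ty":0,"tz":0,"ax":0,"ay":0,"az":0.04},
    {"gripper":0.5,"tx":0,"ty":0,"tz":0,"ax":0,"ay":0,"az":0},
  ],
)

```text
t: 15.52
position: [0.5127, 0.032, 0.1272]
tcp_rot: [-3.141, -0.001, -0.273]
wrist_force: [-1.5, 0.0, 10.0]
gripper_width: 0.107
```

```bash
python3 - <<'E'
from h import *
mz()
E
```

```text
psi -0.2729 Mz [0.017 0.058 0.009 0.037] mean 0.03 F [-2.7  0.2  9.3]
```

Call:
move_arm(
  plan=[
    {"gripper":0.5,"tx":0,"ty":0,"tz":0,"ax":0,"ay":0,"az":0.04},
    {"gripper":0.5,"tx":0,"ty":0,"tz":0,"ax":0,"ay":0,"az":0},
  ],
)

```text
t: 15.98
position: [0.5127, 0.032, 0.1272]
tcp_rot: [-3.141, -0.001, -0.313]
wrist_force: [-0.9, 0.2, 9.7]
gripper_width: 0.114
```

```bash
python3 - <<'E'
from h import *
mz()
E
```

```text
psi -0.3128 Mz [0.083 0.027 0.048 0.007] mean 0.041 F [-2.5 -0.   8.8]
```

Call:
move_arm(
  plan=[
    {"gripper":0.5,"tx":0,"ty":0,"tz":0,"ax":0,"ay":0,"az":0.04},
    {"gripper":0.5,"tx":0,"ty":0,"tz":0,"ax":0,"ay":0,"az":0},
  ],
)

```text
t: 16.42
position: [0.5126, 0.032, 0.1272]
tcp_rot: [-3.141, -0.0, -0.353]
wrist_force: [-2.2, 0.7, 9.7]
gripper_width: 0.106
```

```bash
python3 - <<'E'
from h import *
mz()
E
```

```text
psi -0.3526 Mz [0.041 0.015 0.063 0.094] mean 0.053 F [-1.5  0.7  9.7]
```

Call:
move_arm(
  plan=[
    {"gripper":0.5,"tx":0,"ty":0,"tz":0,"ax":0,"ay":0,"az":0.04},
    {"gripper":0.5,"tx":0,"ty":0,"tz":0,"ax":0,"ay":0,"az":0},
  ],
)

```text
t: 16.88
position: [0.5126, 0.032, 0.1272]
tcp_rot: [-3.141, -0.0, -0.393]
wrist_force: [-2.2, 0.2, 10.3]
gripper_width: 0.109
```

```bash
python3 - <<'E'
from h import *
mz()
E
```

```text
psi -0.3924 Mz [0.117 0.111 0.067 0.106] mean 0.1 F [-1.1  0.2  9.4]
```

Call:
move_arm(
  plan=[
    {"gripper":0.5,"tx":0,"ty":0,"tz":0,"ax":0,"ay":0,"az":0.03},
    {"gripper":0.5,"tx":0,"ty":0,"tz":0,"ax":0,"ay":0,"az":0},
  ],
)

```text
t: 17.32
position: [0.5126, 0.032, 0.1272]
tcp_rot: [-3.141, -0.0, -0.422]
wrist_force: [-2.3, -0.2, 10.5]
gripper_width: 0.108
```

```bash
python3 - <<'E'
from h import *
mz()
E
```

```text
psi -0.4223 Mz [0.14  0.17  0.147 0.175] mean 0.158 F [-1.8  0.1 10. ]
```

Call:
move_arm(
  plan=[
    {"gripper":0.5,"tx":0,"ty":0,"tz":0,"ax":0,"ay":0,"az":0.03},
    {"gripper":0.5,"tx":0,"ty":0,"tz":0,"ax":0,"ay":0,"az":0},
    {"gripper":0.5,"tx":0,"ty":0,"tz":0,"ax":0,"ay":0,"az":0},
  ],
)

```text
t: 17.9
position: [0.5126, 0.032, 0.1272]
tcp_rot: [-3.141, -0.0, -0.452]
wrist_force: [-2.5, 0.0, 10.0]
gripper_width: 0.112
```

```bash
python3 - <<'E'
from h import *
mz()
E
```

```text
psi -0.4523 Mz [0.135 0.184 0.167 0.136] mean 0.155 F [-2.8  0.   9.5]
```

Call:
move_arm(
  plan=[
    {"gripper":0.5,"tx":0,"ty":0,"tz":0,"ax":0,"ay":0,"az":0.03},
    {"gripper":0.5,"tx":0,"ty":0,"tz":0,"ax":0,"ay":0,"az":0},
    {"gripper":0.5,"tx":0,"ty":0,"tz":0,"ax":0,"ay":0,"az":0},
  ],
)

```text
t: 18.48
position: [0.5126, 0.032, 0.1272]
tcp_rot: [-3.141, -0.0, -0.482]
wrist_force: [-3.3, 0.2, 9.9]
gripper_width: 0.107
```

```bash
python3 - <<'E'
from h import *
mz(6)
E
```

```text
psi -0.4822 Mz [0.178 0.134 0.202 0.16  0.171 0.161] mean 0.168 F [-2.7 -0.1 10.3]
```

Call:
move_arm(
  plan=[
    {"gripper":0.5,"tx":0,"ty":0,"tz":0,"ax":0,"ay":0,"az":0.03},
    {"gripper":0.5,"tx":0,"ty":0,"tz":0,"ax":0,"ay":0,"az":0},
    {"gripper":0.5,"tx":0,"ty":0,"tz":0,"ax":0,"ay":0,"az":0},
  ],
)

```text
t: 19.15
position: [0.5126, 0.032, 0.1272]
tcp_rot: [-3.141, -0.0, -0.512]
wrist_force: [-2.4, 0.7, 9.4]
gripper_width: 0.112
```

```bash
python3 - <<'E'
from h import *
mz(6)
E
```

```text
psi -0.512 Mz [0.215 0.187 0.198 0.179 0.206 0.218] mean 0.2 F [-2.1  0.4  8. ]
```

Call:
move_arm(
  plan=[
    {"gripper":0.5,"tx":0,"ty":0,"tz":0,"ax":0,"ay":0,"az":-0.06},
    {"gripper":0.5,"tx":0,"ty":0,"tz":0,"ax":0,"ay":0,"az":-0.12},
    {"gripper":0.5,"tx":0,"ty":0,"tz":0,"ax":0,"ay":0,"az":-0.12},
    {"gripper":0.5,"tx":0,"ty":0,"tz":0,"ax":0,"ay":0,"az":-0.12},
    {"gripper":0.5,"tx":0,"ty":0,"tz":0,"ax":0,"ay":0,"az":-0.12},
    {"gripper":0.5,"tx":0,"ty":0,"tz":0,"ax":0,"ay":0,"az":-0.12},
    {"gripper":0.5,"tx":0,"ty":0,"tz":0,"ax":0,"ay":0,"az":-0.12},
    {"gripper":0.5,"tx":0,"ty":0,"tz":0,"ax":0,"ay":0,"az":-0.12},
    {"gripper":0.5,"tx":0,"ty":0,"tz":0,"ax":0,"ay":0,"az":-0.12},
    {"gripper":0.5,"tx":0,"ty":0,"tz":0,"ax":0,"ay":0,"az":-0.12},
    {"gripper":0.5,"tx":0,"ty":0,"tz":0,"ax":0,"ay":0,"az":-0.12},
    {"gripper":0.5,"tx":0,"ty":0,"tz":0,"ax":0,"ay":0,"az":-0.12},
  ],
)

```text
t: 20.95
position: [0.5131, 0.0325, 0.1272]
tcp_rot: [3.141, -0.002, 0.871]
wrist_force: [-1.2, 1.7, 7.3]
gripper_width: 0.108
```

Call:
move_arm(
  plan=[
    {"gripper":0.5,"tx":0,"ty":0,"tz":0,"ax":0,"ay":0,"az":-0.1},
    {"gripper":0.5,"tx":0,"ty":0,"tz":0,"ax":0,"ay":0,"az":-0.1},
    {"gripper":0.5,"tx":0,"ty":0,"tz":0,"ax":0,"ay":0,"az":-0.1},
    {"gripper":0.5,"tx":0,"ty":0,"tz":0,"ax":0,"ay":0,"az":-0.06},
    {"gripper":0.5,"tx":0,"ty":0,"tz":0,"ax":0,"ay":0,"az":-0.04},
    {"gripper":0.5,"tx":0,"ty":0,"tz":0,"ax":0,"ay":0,"az":0},
  ],
)

```text
t: 21.7
position: [0.5129, 0.0326, 0.1272]
tcp_rot: [3.14, -0.001, 1.268]
wrist_force: [-2.5, 1.3, 8.3]
gripper_width: 0.111
```

```bash
python3 - <<'E'
from h import *
mz(4); st()
E
```

```text
psi 1.2673 Mz [0.019 0.03  0.02  0.064] mean 0.033 F [-1.8  1.7  8.2]
t 21.9 pos [0.5129 0.0325 0.1272] psi 1.2673 F [-1.83  1.73  8.2 ] M [0.252 0.473 0.064] w 0.108 tilt [ 3.1404e+00 -1.2000e-03]
```

Back at 1.267. I'll go a little past to push the core onto its home stop.

Call:
move_arm(
  plan=[
    {"gripper":0.5,"tx":0,"ty":0,"tz":0,"ax":0,"ay":0,"az":-0.04},
    {"gripper":0.5,"tx":0,"ty":0,"tz":0,"ax":0,"ay":0,"az":-0.03},
    {"gripper":0.5,"tx":0,"ty":0,"tz":0,"ax":0,"ay":0,"az":0},
  ],
)

```text
t: 22.28
position: [0.5129, 0.0326, 0.1272]
tcp_rot: [3.14, -0.001, 1.338]
wrist_force: [-1.3, 1.6, 9.3]
gripper_width: 0.11
```

```bash
python3 - <<'E'
from h import *
mz(4)
E
```

```text
psi 1.3373 Mz [0.028 0.061 0.052 0.053] mean 0.048 F [-1.4  2.3  8.5]
```

Call:
move_arm(
  plan=[
    {"gripper":0.5,"tx":0,"ty":0,"tz":0,"ax":0,"ay":0,"az":-0.03},
    {"gripper":0.5,"tx":0,"ty":0,"tz":0,"ax":0,"ay":0,"az":-0.02},
    {"gripper":0.5,"tx":0,"ty":0,"tz":0,"ax":0,"ay":0,"az":0},
  ],
)

```text
t: 22.85
position: [0.5129, 0.0326, 0.1273]
tcp_rot: [3.14, -0.001, 1.387]
wrist_force: [-1.8, 0.9, 7.9]
gripper_width: 0.108
```

```bash
python3 - <<'E'
from h import *
mz(4)
E
```

```text
psi 1.3867 Mz [-0.163 -0.14  -0.183 -0.141] mean -0.157 F [-2.1  2.2  8.7]
```

Call:
move_arm(
  plan=[
    {"gripper":0.5,"tx":0,"ty":0,"tz":0,"ax":0,"ay":0,"az":0.06},
    {"gripper":0.5,"tx":0,"ty":0,"tz":0,"ax":0,"ay":0,"az":0.05},
    {"gripper":0.5,"tx":-0.07,"ty":0,"tz":-0.1,"ax":0,"ay":0,"az":0},
    {"gripper":0.5,"tx":0,"ty":0,"tz":-0.1,"ax":0,"ay":0,"az":0},
    {"gripper":0.5,"tx":0,"ty":0,"tz":-0.2,"ax":0,"ay":0,"az":0},
    {"gripper":0.5,"tx":0,"ty":0,"tz":-0.1,"ax":0,"ay":0,"az":0},
    {"gripper":0.5,"tx":0,"ty":0,"tz":0,"ax":0,"ay":0,"az":0},
  ],
)

```text
t: 23.92
position: [0.5123, 0.0315, 0.1314]
tcp_rot: [3.141, -0.001, 1.277]
wrist_force: [0.3, 2.7, -1.0]
gripper_width: 0.106
```

```bash
python3 - <<'E'
from h import *
st()
E
```

```text
t 23.93 pos [0.5123 0.0315 0.1314] psi 1.2771 F [ 0.29  2.74 -0.99] M [ 0.716 -0.113 -0.005] w 0.106 tilt [ 3.1414e+00 -7.0000e-04]
```

Call:
move_arm(
  plan=[
    {"gripper":0.5,"tx":0.03,"ty":0,"tz":-0.2,"ax":0,"ay":0,"az":0},
    {"gripper":0.5,"tx":0,"ty":0,"tz":-0.2,"ax":0,"ay":0,"az":0},
    {"gripper":0.5,"tx":0,"ty":0,"tz":-0.2,"ax":0,"ay":0,"az":0},
    {"gripper":0.5,"tx":0,"ty":0,"tz":0,"ax":0,"ay":0,"az":0},
  ],
)

```text
t: 24.42
position: [0.5124, 0.0315, 0.1376]
tcp_rot: [3.141, -0.0, 1.277]
wrist_force: [1.0, 2.9, 0.3]
gripper_width: 0.11
```

```bash
python3 - <<'E'
from h import *
st()
E
```

```text
t 24.43 pos [0.5124 0.0315 0.1376] psi 1.2768 F [1.03 2.9  0.31] M [ 0.758 -0.081 -0.016] w 0.11 tilt [ 3.1412e+00 -3.0000e-04]
```

Call:
move_arm(
  plan=[
    {"gripper":0.5,"tx":0,"ty":0,"tz":-0.3,"ax":0,"ay":0,"az":0},
    {"gripper":0.5,"tx":0,"ty":0,"tz":-0.4,"ax":0,"ay":0,"az":0},
    {"gripper":0.5,"tx":0,"ty":0,"tz":-0.5,"ax":0,"ay":0,"az":0},
    {"gripper":0.5,"tx":0,"ty":0,"tz":-1.5,"ax":0,"ay":0,"az":0},
    {"gripper":0.5,"tx":0,"ty":0,"tz":-2,"ax":0,"ay":0,"az":0},
    {"gripper":0.5,"tx":0,"ty":0,"tz":-1.5,"ax":0,"ay":0,"az":0},
    {"gripper":0.5,"tx":0,"ty":0,"tz":0,"ax":0,"ay":0,"az":0},
  ],
)

```text
t: 25.3
position: [0.5131, 0.031, 0.2008]
tcp_rot: [3.139, -0.001, 1.276]
wrist_force: [-0.2, 0.4, -1.0]
gripper_width: 0.104
```

Call:
move_arm(
  plan=[
    {"gripper":0.5,"tx":-2,"ty":0.45,"tz":0,"ax":0,"ay":0,"az":0},
    {"gripper":0.5,"tx":-4,"ty":0.95,"tz":0,"ax":0,"ay":0,"az":0},
    {"gripper":0.5,"tx":-4,"ty":0.95,"tz":0,"ax":0,"ay":0,"az":0},
    {"gripper":0.5,"tx":-4,"ty":0.95,"tz":0,"ax":0,"ay":0,"az":0},
    {"gripper":0.5,"tx":-4,"ty":0.95,"tz":0,"ax":0,"ay":0,"az":0},
    {"gripper":0.5,"tx":-4,"ty":0.95,"tz":0,"ax":0,"ay":0,"az":0},
    {"gripper":0.5,"tx":-3,"ty":0.7,"tz":0,"ax":0,"ay":0,"az":0},
    {"gripper":0.5,"tx":-0.5,"ty":0,"tz":0,"ax":0,"ay":0,"az":0.13},
    {"gripper":0.5,"tx":0,"ty":0,"tz":0,"ax":0,"ay":0,"az":0.13},
    {"gripper":0.5,"tx":0,"ty":0,"tz":0,"ax":0,"ay":0,"az":0.13},
    {"gripper":0.5,"tx":0,"ty":0,"tz":0,"ax":0,"ay":0,"az":0},
    {"gripper":0.5,"tx":0,"ty":0,"tz":0,"ax":0,"ay":0,"az":0},
  ],
)

```text
t: 26.8
position: [0.4946, -0.2297, 0.199]
tcp_rot: [-3.141, 0.0, 0.889]
wrist_force: [0.7, 1.0, -0.5]
gripper_width: 0.107
```

```bash
python3 - <<'E'
from h import *
st(); plan((.4954,-.2292,.09),.887,1)
snap('wrist','w4',None,1.5)
print(px('w4',(.4954,-.2292,.045))*1.5)
E
```

```text
t 26.8 pos [ 0.4946 -0.2297  0.199 ] psi 0.8891 F [ 0.69  1.02 -0.53] M [ 0.039 -0.005  0.001] w 0.107 tilt [-3.1408e+00  3.0000e-04]
shift total cm [ 0.09  0.04 10.89] per row [ 0.092  0.044 10.895] turn [-0.0008  0.0003  0.0021]
[382.96422084 262.42020365]
```

View pics/w4.png

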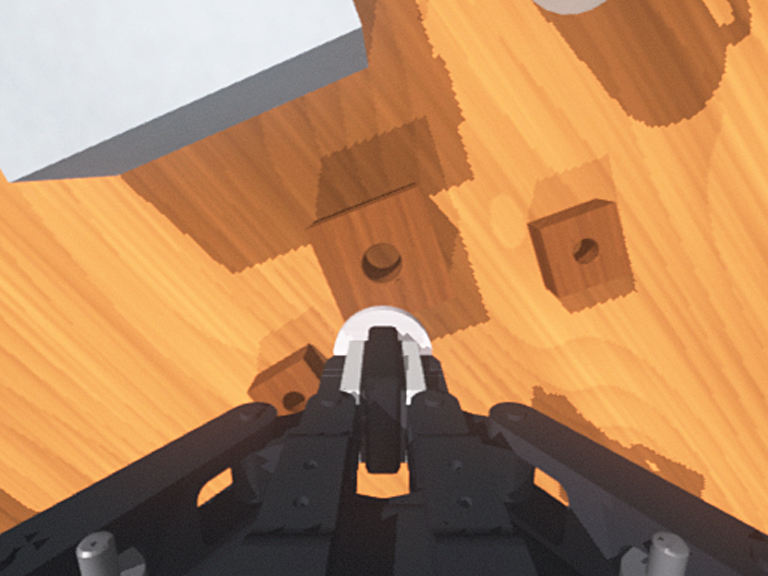

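The rest hole is at (382,262), against a prediction of (383,262) for the pick pose. The key is still upright in the jaws, so I'll lower it.

Call:
move_arm(
  plan=[
    {"gripper":0.5,"tx":0.08,"ty":0.03,"tz":1.5,"ax":0,"ay":0,"az":0},
    {"gripper":0.5,"tx":0,"ty":0,"tz":3,"ax":0,"ay":0,"az":0},
    {"gripper":0.5,"tx":0,"ty":0,"tz":3,"ax":0,"ay":0,"az":0},
    {"gripper":0.5,"tx":0,"ty":0,"tz":2,"ax":0,"ay":0,"az":0},
    {"gripper":0.5,"tx":0,"ty":0,"tz":1.4,"ax":0,"ay":0,"az":0},
    {"gripper":0.5,"tx":0,"ty":0,"tz":0.4,"ax":0,"ay":0,"az":0},
    {"gripper":0.5,"tx":0,"ty":0,"tz":0.4,"ax":0,"ay":0,"az":0},
    {"gripper":0.5,"tx":0,"ty":0,"tz":0,"ax":0,"ay":0,"az":0},
  ],
)

```text
t: 27.85
position: [0.4959, -0.2295, 0.0826]
tcp_rot: [3.141, -0.0, 0.887]
wrist_force: [-0.7, 0.2, 0.0]
gripper_width: 0.109
```

```bash
python3 - <<'E'
from h import *
st()
E
```

```text
t 27.85 pos [ 0.4959 -0.2295  0.0826] psi 0.8868 F [-0.68  0.25  0.02] M [-0.011 -0.029 -0.043] w 0.109 tilt [ 3.1409e+00 -2.0000e-04]
```

Call:
move_arm(
  plan=[
    {"gripper":0.5,"tx":0,"ty":0,"tz":0.4,"ax":0,"ay":0,"az":0},
    {"gripper":0.5,"tx":0,"ty":0,"tz":0.4,"ax":0,"ay":0,"az":0},
    {"gripper":0.5,"tx":0,"ty":0,"tz":0.4,"ax":0,"ay":0,"az":0},
    {"gripper":0.5,"tx":0,"ty":0,"tz":0,"ax":0,"ay":0,"az":0},
  ],
)

```text
t: 28.35
position: [0.4953, -0.2292, 0.0699]
tcp_rot: [-3.141, 0.0, 0.887]
wrist_force: [0.5, -0.7, -1.4]
gripper_width: 0.11
```

Call:
move_arm(
  plan=[
    {"gripper":0.5,"tx":0,"ty":0,"tz":0.4,"ax":0,"ay":0,"az":0},
    {"gripper":0.5,"tx":0,"ty":0,"tz":0.3,"ax":0,"ay":0,"az":0},
    {"gripper":0.5,"tx":0,"ty":0,"tz":0.2,"ax":0,"ay":0,"az":0},
    {"gripper":0.5,"tx":0,"ty":0,"tz":0.2,"ax":0,"ay":0,"az":0},
    {"gripper":0.5,"tx":0,"ty":0,"tz":0.1,"ax":0,"ay":0,"az":0},
    {"gripper":0.5,"tx":0,"ty":0,"tz":0,"ax":0,"ay":0,"az":0},
  ],
)

```text
t: 29.1
position: [0.4957, -0.2294, 0.0584]
tcp_rot: [3.141, -0.0, 0.887]
wrist_force: [-0.1, 0.5, -1.7]
gripper_width: 0.109
```

```bash
python3 - <<'E'
from h import *
st()
E
```

```text
t 29.1 pos [ 0.4957 -0.2294  0.0584] psi 0.8868 F [-0.06  0.47 -1.75] M [-0.043  0.033  0.005] w 0.109 tilt [ 3.1415e+00 -1.0000e-04]
```

Call:
move_arm(
  plan=[
    {"gripper":0.5,"tx":0,"ty":0,"tz":0.1,"ax":0,"ay":0,"az":0},
    {"gripper":0.5,"tx":0,"ty":0,"tz":0,"ax":0,"ay":0,"az":0},
    {"gripper":0.5,"tx":0,"ty":0,"tz":0,"ax":0,"ay":0,"az":0},
  ],
)

```text
t: 29.48
position: [0.4957, -0.2295, 0.0582]
tcp_rot: [3.141, -0.0, 0.887]
wrist_force: [-1.2, 0.1, 7.7]
gripper_width: 0.108
```

Call:
move_arm(
  plan=[
    {"gripper":0.5,"tx":0,"ty":0,"tz":0,"ax":0,"ay":0,"az":0},
    {"gripper":1.3,"tx":0,"ty":0,"tz":0,"ax":0,"ay":0,"az":0},
    {"gripper":2,"tx":0,"ty":0,"tz":0,"ax":0,"ay":0,"az":0},
    {"gripper":4,"tx":0,"ty":0,"tz":0,"ax":0,"ay":0,"az":0},
    {"gripper":5,"tx":0,"ty":0,"tz":0,"ax":0,"ay":0,"az":0},
    {"gripper":5,"tx":0,"ty":0,"tz":0,"ax":0,"ay":0,"az":0},
  ],
  force=20,
)

```text
t: 30.22
position: [0.4956, -0.2293, 0.0573]
tcp_rot: [-3.142, -0.0, 0.887]
wrist_force: [0.2, -0.0, -0.7]
gripper_width: 0.585
```

Call:
move_arm(
  plan=[
    {"gripper":5,"tx":0,"ty":0,"tz":-1,"ax":0,"ay":0,"az":0},
    {"gripper":5,"tx":0,"ty":0,"tz":-2,"ax":0,"ay":0,"az":0},
    {"gripper":5,"tx":0,"ty":0,"tz":-3,"ax":0,"ay":0,"az":0},
    {"gripper":5,"tx":0,"ty":0,"tz":-4,"ax":0,"ay":0,"az":0},
    {"gripper":5,"tx":0,"ty":0,"tz":-4,"ax":0,"ay":0,"az":0},
    {"gripper":5,"tx":-4,"ty":0,"tz":-2,"ax":0,"ay":0,"az":0},
    {"gripper":5,"tx":-4,"ty":0,"tz":0,"ax":0,"ay":0,"az":0},
    {"gripper":5,"tx":0,"ty":0,"tz":0,"ax":0,"ay":0,"az":0},
    {"gripper":5,"tx":0,"ty":0,"tz":0,"ax":0,"ay":0,"az":0},
  ],
)

```text
t: 31.35
position: [0.4454, -0.2908, 0.2177]
tcp_rot: [3.141, -0.001, 0.887]
wrist_force: [0.5, 0.6, 0.5]
gripper_width: 0.587
```

```bash
python3 - <<'E'
from h import *
st()
snap('top','top3',(225,150,425,270),4); snap('wrist','w5',(150,30,400,220),3)
E
```

```text
t 31.35 pos [ 0.4454 -0.2908  0.2177] psi 0.887 F [0.54 0.55 0.46] M [ 0.005 -0.052  0.003] w 0.587 tilt [ 3.1411e+00 -9.0000e-04]
```

View pics/top3.png

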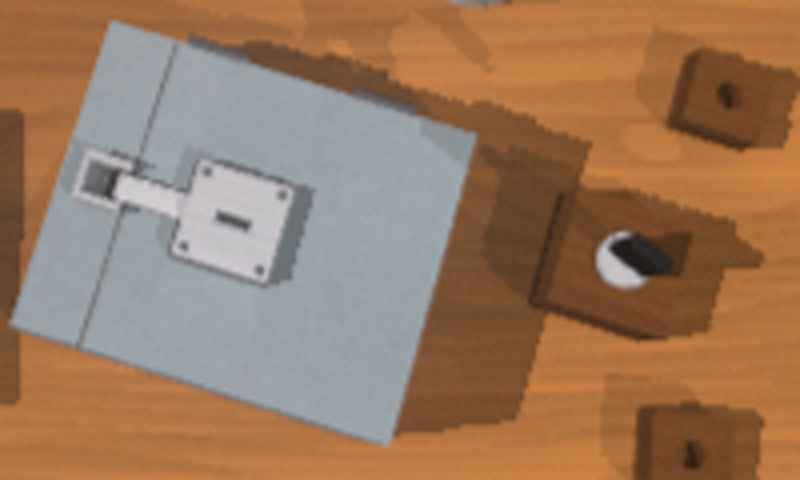

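View pics/w5.png

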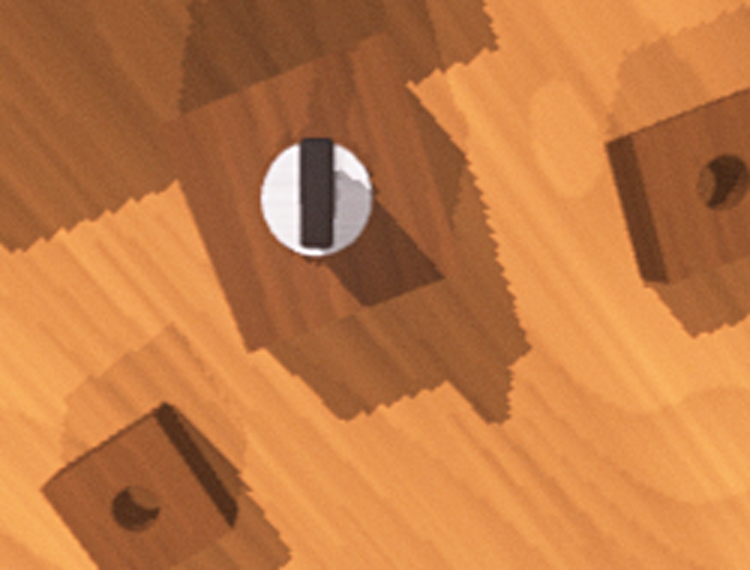

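The bolt nose has moved from crop x of about 132 to about 114 (roughly 12 mm) and sits in the keeper. The key stands upright with its collar flat on the rest, and the slot is back home.

```bash
python3 -c "
from h import *
print(r.sign_off())"
```

```text
the job is handed in; nothing more can be done
None
```

The strongbox is locked with the bolt shot, the key is back upright in its rest, and the job is handed in at about 31 s of the 67 s allowed. I don't know the verdict, because the hand-in doesn't report one.

- **Insertion:** the key slid in without resistance and seated at the expected height. I pressed with up to about 17 N to seat it, then eased to about 10 N for turning.
- **Locking:** I turned it about 1.78 rad clockwise. Torque stayed near zero until about 1.6 rad, then rose to 0.20 N m, which I took as the bolt about 1.2–1.7 mm into the pad.
- **Return and withdrawal:** I turned it back until it met the home stop (about 0.16 N m), eased off, and it came out freely.
- **Last checks:** the top picture shows the bolt about 12 mm further out, in the keeper, with the slot back home. The wrist picture shows the key upright with its collar flat on the rest; it went down to its pick-up height. I checked the two small wooden blocks in the pictures and they hadn't moved. I did not re-photograph the mug or trays, but the arm did not go near them.

**What disagreed:** the torque against the pad rose more slowly and unevenly than the description says, about 0.07 N m per mm instead of 0.10–0.14. The pad compression figure is therefore only approximate.

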